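Clamp a filter cassette in the screw press to its set force

TASK

Lay the filter cassette flat in the blue-stopped nest of the press and let go of it; then pull up the red index plunger, slide the press portal over the cassette and let the plunger drop home into its second hole. Tighten the black screw handle clockwise until the green tab pops out of the load capsule, and stop there, at most an eighth of a turn further. Leave the other things on the bench standing where they are.

Things in the scene. Friction and masses are not known exactly. Their poses are not given: they have to be found in the camera images.
- press: Filter-cassette press, fixed. Aluminium base 14 mm thick, from -125 to +100 mm in its x and -55 to +215 mm in its y. Origin: on the worktop under the nest's middle; y along the two rails, z up. The grey portal (legs 60 mm wide in y at the foot; beam 36 wide along x, top at 114 mm) stands at y = +150 mm when parked, clear of the nest, and at y = 0, over it, when working.
- nest (a point): Centre of the nest floor on the base (14 mm over the worktop), axes as the press. The cassette lies here, long side along x (either way round). Blue end stops 16 mm high and blue corner lips 10 mm high leave it 4 mm of play on each side; the middle 70 mm of its long sides stays open for fingers.
- cassette: Loose white filter cassette with orange and grey layers between two white plates, 110 (x) x 50 (y) x 30 (z) mm, 0.15 to 0.31 kg, lying flat. Origin: centre of its underside. Grip it across its 50 mm width.
- plunger_knob (a point): Middle of the index plunger's red round knob (26 mm diameter, from 66 to 89 mm over the worktop when home), on the portal's front foot, 108 mm toward -x of the press from the screw axis. The bracket under it tops out at 46 mm. The point travels with knob and portal.
- index_pin (a joint): Lift of the plunger, m: 0 = home in a hole, 0.014 = highest. A spring pulls it down with 2.5 to 4.6 N. Raised over 0.008 the portal is free; below, the pin locks it. Let go between the holes it rides on the strip at 0.008 and drops in when over a hole.
- carriage (a joint): Slide of the portal, m: 0 = parked, grows toward the nest along the press's -y; the second hole is at 0.150 and a stop at 0.151. Friction about 1.5 N.
- screw_grip (a point): Centre of the black bar handle of the screw, on the screw's vertical axis in the middle of the portal's beam, 143 mm over the worktop. The bar is 64 mm long, 14 thick and 26 high (128 to 154 mm over the worktop); its length is the x axis of this point.
- screw (a joint): Angle of the screw, rad: grows clockwise seen from above (tightening), starts at 0 to 1.2, limit 4.6. Each rad lowers the capsule 3 mm. At 0 the foot stands 5.5 mm above a cassette in the nest. Takes 0.12 N m, up to 0.18 near the end; stays where it is left.
- foot (a joint): White disc foot, 40 mm diameter, under the steel load capsule with a yellow band (44 mm diameter) below the beam: how far it is pressed up into the capsule, m. 0 = free. The spring gives 5 N at first and 3 N per mm; at about 0.003 (14 N) the tab pops. Over 0.0058 is over-tightened.
- tab (a joint): Green tab (20 mm wide, 6 thick) on the capsule under the beam, on the press's -y side: 0 = in, 0.014 = fully out. It springs out by itself and stays out.
- beaker: Bystander, leave it: small clear glass beaker with a lip, 67x78 mm, 83 mm high. Origin: centre of its underside.
- cap_jar: Bystander, leave it: round clear jar of dark and blue screw caps, 78 mm diameter, 107 mm high. Origin: centre of its underside.
- film: Bystander, leave it: white roll of sealing film standing on end, 36 mm diameter, 104 mm high. Origin: centre of its underside.
- tape: Bystander, leave it: roll of cream paper tape lying flat, 72 mm diameter, 18 mm high. Origin: centre of its underside.
- pp_beaker: Bystander, leave it: white plastic beaker, 79x90 mm, 99 mm high. Origin: centre of its underside.
Not all that is in view belongs to the job. Leave any turquoise look-alike of the cassette alone.

How it is judged (in metres and radians):
On the way, in this order (a step that is already met when the one before it is completed fails the run):
1. the cassette lies flat in the nest, let go (horizontal distance between cassette and nest below 0.0068 m and z of cassette in the frame of nest below 0.0025 m and angle between the x axis of cassette and the x axis of nest, either way round below 0.12 rad and angle between cassette's own z axis and vertical below 0.05 rad and contact force between the fingers and cassette below 0.1 N), for 0.2 s.
2. the portal stands over the cassette with the plunger dropped home into its second hole (value of joint carriage above 0.147 m and value of joint index_pin below 0.003 m), for 0.2 s.
3. the screw is tightened on the cassette until the green tab is out (value of joint tab above 0.011 m and value of joint foot above 0.002 m and value of joint screw above 2.6 rad), for 0.2 s.
At the end, for the whole second after the job is handed in: The cassette lies flat in the nest (within 6.8 mm and 0.12 rad), the portal is over it (slide past 0.147) with the plunger home (below 0.003), the green tab is out (past 0.011) and the screw still tight: past 2.6 rad, the foot pressed in between 2 and 5.8 mm (all of step 2 and all of step 3 and horizontal distance between cassette and nest below 0.0068 m and z of cassette in the frame of nest below 0.0025 m and angle between the x axis of cassette and the x axis of nest, either way round below 0.12 rad and angle between cassette's own z axis and vertical below 0.05 rad and linear speed of cassette below 0.01 m/s); the robot touches nothing.
It fails at once if screw over-tightened: foot pressed in by more than 5.8 mm (value of joint foot above 0.0058 m).
It fails at once if another thing on the bench pushed more than 30 mm away or knocked over (distance of any of beaker, cap_jar, film, tape, pp_beaker from where it was at the start of the episode above 0.03 m or angle between any of beaker, cap_jar, film, pp_beaker's own z axis and vertical above 0.5 rad).
It also fails if it takes over 67 s, if anything falls off the work surface, if the arm or the gripper's body presses on something with over 40 N, if the wrist force passes 120 N, or if a joint passes its speed limit or range.

ROBOT

A 7-joint arm with a two-finger parallel gripper is mounted at the origin on a cart in front of the work surface, level with it; the furniture and walls round the work are solid. World frame = base frame: x ahead of the robot, y to its left, z up, the work surface at z = 0. Lengths are in mm, angles in rad, forces in N, time in s.
With the tool pointing down it reaches from about 400 to 875 mm from the base axis. Payload 4.4 kg.
Tool frame: the origin (TCP) lies where the fingers leave the gripper's body, on its centre line; the fingertips stand 73 mm ahead of it and the grasp point (between the pads) lies 54 mm ahead of it; z points along the fingers, y is the line along which they close (so a half turn about z gives the same grasp; the last joint's range is limited). The gripper opens to 85 mm and grips with 20 to 120 N. Pads are 22 mm wide; open, the fingers measure 114 mm over their backs; the gripper's body (76 mm by 85 mm) begins 54 mm behind the grasp point. The pads swing forward as they close: fully open they stand 13 mm farther back than shut.
Start: joints at [1.277, 0.628, 0.038, 1.517, -0.027, 0.996, -0.02], TCP at [146.817, -633.215, 303.913] pointing down, gripper open.
Joint ranges: [-3.06, 3.06], [-0.37, 2.12], [-1.25, 1.32], [0.18, 2.47], [-1.1, 4.24], [0.23, 1.98], [-2.94, 2.94]. Speed limits (rad/s): [2.57, 2.57, 3.14, 3.14, 3.14, 3.14, 3.14].

INTERFACE

Orientations are given as [roll, pitch, yaw] about the fixed x, y, z axes, in that order (R = Rz(yaw) Ry(pitch) Rx(roll)).
In Python, from cell import ctrl gives the robot as it stands.
- The arm moves only by the tool send_rows, never from a script. Its argument "rows" is a list that holds one entry, the list of rows, each a list of 6 numbers: the shift along the tool's x, y, z in cm, then the turn, a rotation vector about the tool's x, y, z in rad. In form: [[[tx, ty, tz, wx, wy, wz], ...]]. A call has 1 to 10 rows; each row is the pose to reach, as a shift and turn from the pose commanded when the call began, along the tool's axes at that moment; what a row does not reach only later rows make up. A row lasts 1/10 s, in which the tool goes at most 50 mm and 8.59 degrees, less where a joint would pass 70% of its speed; a pose out of reach is approached as far as the arm can. A call with a gripper value outside its range is refused whole. "grip" is the closure in counts, from 0 (fully open) to 255 (shut), set as the call begins (left out, the last holds). The fingers move at their own pace and stop on an object; the grip force is fixed at half the most. Time passes only in rows, so rows that repeat a pose let the fingers close. It gives the time, the measured TCP pose, the force, the opening and the grip force at its end, in the units of the state.
- ctrl.read_state(): the state, without advancing time (a new reading comes with each control period).
- ctrl.get_image(name): name is "side" or "top" or "wrist"; returns a dict with "pixels" (480x640x3 uint8, red, green, blue), "fx", "fy", "cx", "cy" (pixels), "D" ([k1, k2, p1, p2, k3] as OpenCV has them; the pictures are not rectified), "extrinsics" (4x4, takes a point from camera to world coordinates); the wrist camera has in their place "mount" (4x4, takes a point from camera to tool coordinates, whose origin is the TCP and whose axes are the flange's). Camera axes: x right, y up, looking along -z (the intrinsics and any distortion apply to the point x, -y, -z); pixel columns grow to the right and rows downward; lengths in mm; the calibration is good to about 2 mm. A picture is of the moment at which its call begins: read the wrist's pose just before it. There is no depth.
- ctrl.finish_job(): hands the job in; it is judged then, once.
The state is a dict: "clock": time; "qpos": joint angles; "qd": joint speeds; "tau": joint torques, N m; "eef_pos": TCP position; "tool_rot": TCP orientation; "force": force on the tool from outside, world axes, zero at the start; "torque": the same for the moment, N m; "width": finger opening in mm; "gripper_force": force on a finger pad.
Only numpy, scipy, OpenCV 4.12 (cv2) and the standard library are available. Lean on these libraries where they do the work, as an engineer would, in place of code of your own. Each camera call takes 0.05 s, during which the arm holds its last target. There are 200 camera calls.

## Working session

There is one attempt and no reset: what is moved stays moved. The work goes in short steps, Python scripts to look and compute and a tool call to move; the robot and the scene stay as the last step left them, time stands still between calls to the robot, and variables do not carry over. Pictures are saved under pics/ and viewed, at most 10 in all, crops included, and the job is handed in when it is done.

Besides the shell and the picture viewer there is one more tool, called after "Request:" in YAML: its name, and indented under it one key for each argument. send_rows: Moves the arm, as the interface text tells. Its arguments: {"type":"object","properties":{"rows":{"type":"array","items":{"type":"array","items":{"type":"array","items":{"type":"number"}}}},"grip":{"type":"number"}},"required":["rows"]}

```bash
mkdir -p pics; cat > h.py <<'E'
import numpy as np, cv2
from cell import ctrl
from scipy.spatial.transform import Rotation as R
def snap(n,f):
    s=ctrl.read_state(); im=ctrl.get_image(n)
    cv2.imwrite(f'pics/{f}.png',im['pixels'][:,:,::-1])
    im['T']=np.array(im['extrinsics']) if 'extrinsics' in im else pose(s)@np.array(im['mount'])
    np.save(f'pics/{f}.npy',{k:im[k] for k in('fx','fy','cx','cy','D','T')},allow_pickle=True); return im
def load(f): return np.load(f'pics/{f}.npy',allow_pickle=True).item()
def pose(s):
    T=np.eye(4);T[:3,:3]=R.from_euler('xyz',s['tool_rot']).as_matrix();T[:3,3]=s['eef_pos'];return T
def K(im): return np.array([[im['fx'],0,im['cx']],[0,im['fy'],im['cy']],[0,0,1.]])
def pix2w(im,uv,z):
    p=cv2.undistortPoints(np.array([[uv]],float),K(im),np.array(im['D'],float))[0,0]
    d=im['T'][:3,:3]@np.array([p[0],-p[1],-1]);o=im['T'][:3,3]
    return o+d*(z-o[2])/d[2]
def w2pix(im,P):
    P=np.atleast_2d(np.array(P,float));c=(P-im['T'][:3,3])@im['T'][:3,:3]
    return cv2.projectPoints(c*[1,-1,-1],np.zeros(3),np.zeros(3),K(im),np.array(im['D'],float))[0][:,0]
def show(s=None):
    s=s or ctrl.read_state()
    print({k:np.round(s[k],3).tolist() for k in('clock','qpos','eef_pos','tool_rot','force','width')})
E
python3 -c "
from h import *
show()
snap('top','top0');snap('side','side0')
"
```

```text
{'clock': 0.0, 'qpos': [1.277, 0.629, 0.038, 1.518, -0.027, 0.996, -0.02], 'eef_pos': [146.732, -632.712, 302.96], 'tool_rot': [-3.14, 0.0, 0.228], 'force': [-0.336, -0.416, -0.284], 'width': 85.239}
```

View pics/top0.png

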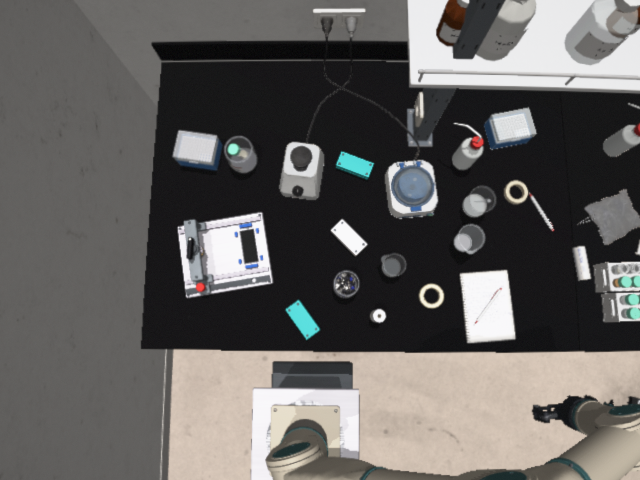

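View pics/side0.png

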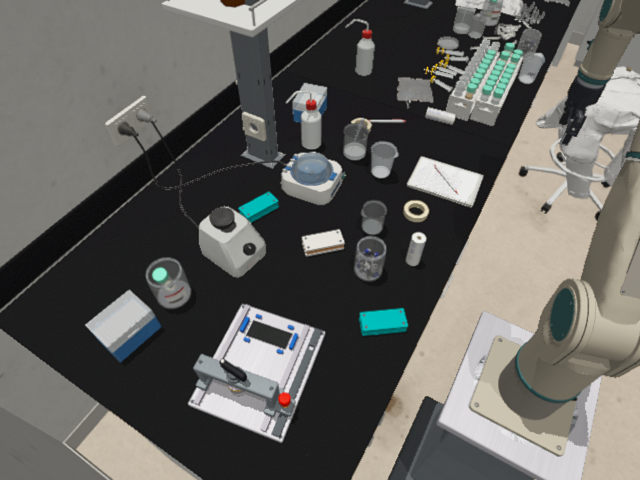

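The top view shows a white cassette at (349,237), with turquoise look-alikes at (355,165) and (302,319). Only the white one fits the description. The press is at (225,255), with the red knob at (200,287) and the handle at (191,247). Next I'll enlarge both areas to confirm.

```bash
python3 -c "
from h import *
a=cv2.imread('pics/top0.png')
c=cv2.resize(a[205:305,170:290],None,fx=5,fy=5,interpolation=cv2.INTER_CUBIC)
d=cv2.resize(a[212:262,322:376],None,fx=5,fy=5,interpolation=cv2.INTER_CUBIC)
o=np.zeros((500,800,3),np.uint8);o=np.zeros((500,600+200,3),np.uint8);o[:,:600]=c
cv2.imwrite('pics/c1.png',o)
e=cv2.resize(a[212:262,322:376],None,fx=3.7,fy=3.7,interpolation=cv2.INTER_CUBIC);o[:e.shape[0],600:600+e.shape[1]]=e;cv2.imwrite('pics/c1.png',o)
im=load('top0');print(im['T'].round(3))
for n,uv,z in [('cass',(349,237),30),('handle',(191,247),154),('knob',(200,287),89),('nest',(249,246),14)]: print(n,pix2w(im,uv,z).round(1))
"
```

```text
[[ 1.000000e-02  9.870000e-01 -1.630000e-01  3.567760e+02]
 [-1.000000e+00  8.000000e-03 -1.100000e-02 -5.900300e+01]
 [-9.000000e-03  1.630000e-01  9.870000e-01  1.492766e+03]
 [ 0.000000e+00  0.000000e+00  0.000000e+00  1.000000e+00]]
cass [ 606.3 -129.6   30. ]
handle [552.9 320.5 154. ]
knob [444.9 306.3  89. ]
nest [578.2 178.9  14. ]
```

View pics/c1.png

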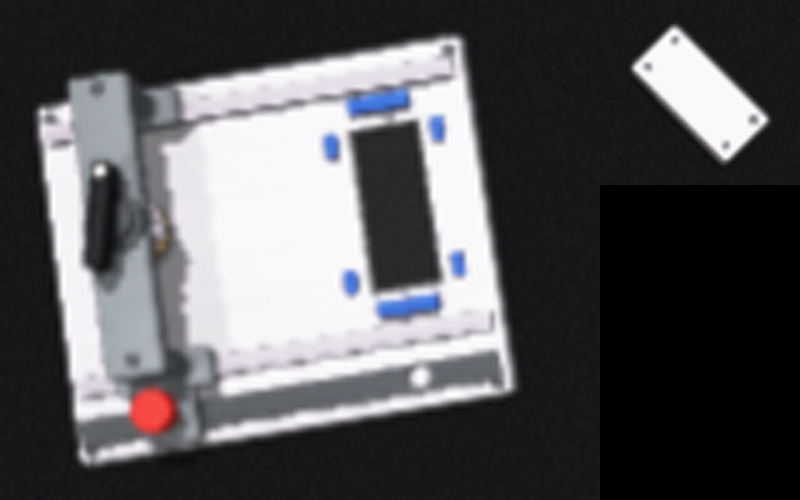

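The crop shows a plain white cassette. The press's base corners, the black nest slot between the blue stops, the red knob at crop (152,410) and the handle spanning crop (100,168)–(98,262) are all clear. I'll fit the poses from these.

```bash
python3 -c "
from h import *
from scipy.optimize import least_squares
im=load('top0')
def fit(loc,pix,x0):
    loc=np.array(loc,float);pix=np.array(pix)
    def w(p):
        c,s=np.cos(p[2]),np.sin(p[2]);q=loc.copy();q[:,0]=p[0]+c*loc[:,0]-s*loc[:,1];q[:,1]=p[1]+s*loc[:,0]+c*loc[:,1];return q
    r=least_squares(lambda p:(w(p)-0==0).sum()*0+(w2pix(im,w(p))-pix).ravel(),x0,x_scale=[10,10,.1]);print(r.x.round(4),'res',r.fun.round(1));return r.x
off=np.array([169.5,204.5])+.1
P=lambda L:[np.array(l)/5+off for l in L]
p=fit([(100,215,14),(100,-55,14),(-125,-55,14),(-125,215,14)],P([(40,104),(463,38),(513,388),(85,463)]),[578,179,.1])
C=lambda L:[(np.array(l)-[600,0])/3.7+[321.6,211.6] for l in L]
q=fit([(-55,25,30),(-55,-25,30),(55,-25,30),(55,25,30)],C([(633,68),(725,162),(768,119),(676,27)])[0:0] or C([(633,68),(725,162),(768,119),(676,27)]),[606,-130,.7]) if 0 else None
for l in [(676,27),(633,68),(725,162),(768,119)]: print(pix2w(im,C([l])[0],30).round(1))
c,s=np.cos(p[2]),np.sin(p[2])
for n,x,y,z in [('handle',0,150,154),('knob',-108,150,89),('nest',0,0,14)]:
  W=[p[0]+c*x-s*y,p[1]+s*x+c*y,z];print(n,np.round(W,1),((w2pix(im,W)[0]-off)*5).round(1))
h=[pix2w(im,u,154) for u in P([(100,168),(98,262)])];print('handle ends',np.round(h,1))
print('knob',pix2w(im,P([(152,410)])[0],89).round(1))
"
```

```text
[5.791887e+02 1.778028e+02 1.745000e-01] res [-0.1  0.4  0.  -0.5  0.7  0.4 -0.6 -0.3]
[ 662.7 -108.5   30. ]
[627.7 -72.9  30. ]
[ 549.7 -149.1   30. ]
[ 585.8 -184.6   30. ]
handle [553.1 325.5 154. ] [ 98.3 211.5]
knob [446.8 306.8  89. ] [151.4 408.8]
nest [579.2 177.8  14. ] [398.8 205.4]
handle ends [[578.  325.9 154. ]
 [524.5 324.2 154. ]]
knob [446.1 306.4  89. ]
```

```bash
cat >> h.py <<'E'
def row(x,y,z,yaw):
    s=ctrl.read_state();T=pose(s);G=np.eye(4);G[:3,:3]=R.from_euler('xyz',[np.pi,0,yaw]).as_matrix();G[:3,3]=x,y,z
    D=np.linalg.inv(T)@G;print('row',(D[:3,3]/10).round(2),R.from_matrix(D[:3,:3]).as_rotvec().round(3))
E
python3 -c "
from h import *
im=load('top0')
for n,uv,z in [('jar',(346,284),100),('jarbase',(346,290),0),('beaker',(393,265),80),('tape',(432,295),18),('film',(378,316),104)]: print(n,pix2w(im,uv,z).round(1))
row(612,-123,220,.78)
"
```

```text
jar [ 457.4 -117.8  100. ]
jarbase [ 446.2 -122.     0. ]
beaker [ 515.6 -256.3   80. ]
tape [ 431.9 -382.5   18. ]
film [ 367.1 -208.6  104. ]
row [ 56.84 -39.14   8.38] [-0.002 -0.    -0.552]
```

Request:
send_rows:
  rows:
    - [[56.8,-39.1,8.4,0,0,-0.552],[56.8,-39.1,8.4,0,0,-0.552],[56.8,-39.1,8.4,0,0,-0.552],[56.8,-39.1,8.4,0,0,-0.552],[56.8,-39.1,8.4,0,0,-0.552],[56.8,-39.1,8.4,0,0,-0.552],[56.8,-39.1,8.4,0,0,-0.552],[56.8,-39.1,8.4,0,0,-0.552],[56.8,-39.1,8.4,0,0,-0.552],[56.8,-39.1,8.4,0,0,-0.552]]
  grip: 0

```text
clock: 1.1
eef_pos: [482.5, -265.1, 243.0]
tool_rot: [-3.141, 0.0, 0.78]
force: [0.9, -1.0, 0.3]
width: 85.4
gripper_force: 0.0
```

```bash
python3 -c "
from h import *
show();row(606.5,-129,200,.78)"
```

```text
{'clock': 1.1, 'qpos': [0.519, 0.566, -0.102, 1.859, 0.083, 0.721, -0.42], 'eef_pos': [482.468, -265.113, 243.038], 'tool_rot': [-3.141, 0.0, 0.78], 'force': [0.858, -1.004, 0.343], 'width': 85.381}
row [18.39 -0.96  4.3 ] [-0.  0. -0.]
```

Request:
send_rows:
  rows:
    - [[17.5,-1,4.3,0,0,0],[17.5,-1,4.3,0,0,0],[17.5,-1,4.3,0,0,0],[17.5,-1,4.3,0,0,0],[17.5,-1,4.3,0,0,0],[17.5,-1,4.3,0,0,0]]

```text
clock: 1.7
eef_pos: [598.7, -135.9, 199.7]
tool_rot: [-3.14, 0.001, 0.782]
force: [-1.2, -1.1, 0.2]
width: 85.2
gripper_force: 0.0
```

```bash
python3 -c "
from h import *
show();im=snap('wrist','w1');print(im['T'].round(2));show()
L=np.array([(a,b,30) for a,b in[(55,25),(55,-25),(-55,-25),(-55,25)]],float);c,s=np.cos(.78),np.sin(.78)
W=np.c_[606.5+c*L[:,0]-s*L[:,1],-128.8+s*L[:,0]+c*L[:,1],L[:,2]]
print(w2pix(im,W))"
```

```text
{'clock': 1.7, 'qpos': [0.226, 0.702, -0.078, 1.715, 0.076, 0.729, -0.68], 'eef_pos': [598.675, -135.932, 199.68], 'tool_rot': [-3.14, 0.001, 0.782], 'force': [-1.209, -1.123, 0.212], 'width': 85.199}
[[ 7.0000e-01  6.8000e-01  1.9000e-01  6.4673e+02]
 [-7.1000e-01  6.8000e-01  1.9000e-01 -8.7830e+01]
 [-0.0000e+00 -2.7000e-01  9.6000e-01  2.7033e+02]
 [ 0.0000e+00  0.0000e+00  0.0000e+00  1.0000e+00]]
{'clock': 1.75, 'qpos': [0.227, 0.701, -0.077, 1.716, 0.076, 0.729, -0.68], 'eef_pos': [598.177, -137.444, 200.097], 'tool_rot': [-3.141, 0.002, 0.779], 'force': [-0.702, -0.925, -0.286], 'width': 85.405}
[[281.4019777  133.95819938]
 [369.63636542 134.13533003]
 [364.14044784 312.41102036]
 [285.84946483 312.25256376]]
```

View pics/w1.png

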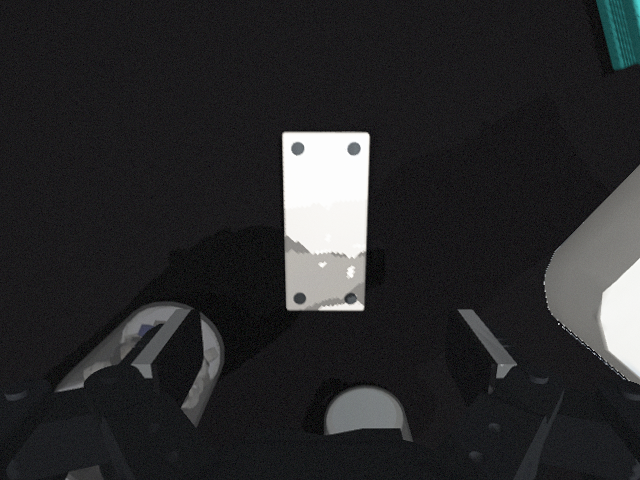

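The wrist view shows the cassette's corners at (283,132), (369,132), (365,310) and (286,310), within 2 px of my prediction. I'll go down and grip.

```bash
python3 -c "
from h import *
row(607,-128.5,77,.78)"
```

```text
row [ 1.280e+00 -1.000e-02  1.231e+01] [-0.     0.002 -0.001]
```

Request:
send_rows:
  rows:
    - [[1.2,0,5,0,0,0],[1.2,0,9,0,0,0],[1.2,0,12.3,0,0,0],[1.2,0,12.3,0,0,0],[1.2,0,12.3,0,0,0],[1.2,0,12.3,0,0,0]]

```text
clock: 2.35
eef_pos: [608.6, -129.4, 79.7]
tool_rot: [3.138, -0.002, 0.778]
force: [1.0, 0.5, 0.1]
width: 85.4
gripper_force: 0.0
```

Request:
send_rows:
  rows:
    - [[0,0,0,0,0,0],[0,0,0,0,0,0],[0,0,0,0,0,0],[0,0,0,0,0,0],[0,0,0,0,0,0],[0,0,0,0,0,0],[0,0,0,0,0,0],[0,0,0,0,0,0]]
  grip: 255

```text
clock: 3.15
eef_pos: [608.2, -128.3, 79.1]
tool_rot: [3.14, -0.001, 0.78]
force: [-0.4, 0.8, 6.8]
width: 49.2
gripper_force: 63.9
```

```bash
python3 -c "
from h import *
show();row(579.2,177.8,200,.1745)"
```

```text
{'clock': 3.15, 'qpos': [0.199, 0.887, -0.059, 1.742, 0.094, 0.514, -0.712], 'eef_pos': [608.215, -128.324, 79.058], 'tool_rot': [3.14, -0.001, 0.78], 'force': [-0.393, 0.829, 6.776], 'width': 49.164}
row [ 19.47 -23.79 -12.12] [ 0.001 -0.002  0.605]
```

Request:
send_rows:
  rows:
    - [[0,0,-3,0,0,0],[0,0,-7,0,0,0],[0,0,-11,0,0,0],[4,-5,-12,0,0,0.15],[7,-8.5,-12,0,0,0.3],[10,-12,-12,0,0,0.45],[13,-16,-12,0,0,0.605],[16,-19.5,-12,0,0,0.605],[19.5,-23.8,-12,0,0,0.605],[19.5,-23.8,-12,0,0,0.605]]

```text
clock: 4.15
eef_pos: [576.5, 188.2, 197.5]
tool_rot: [-3.135, -0.0, 0.186]
force: [0.1, 1.1, -1.1]
width: 49.2
gripper_force: 63.3
```

Request:
send_rows:
  rows:
    - [[0,0,0,0,0,0],[0,0,0,0,0,0]]

```text
clock: 4.35
eef_pos: [578.8, 176.6, 197.5]
tool_rot: [3.14, 0.0, 0.174]
force: [-0.0, -0.5, -1.6]
width: 48.8
gripper_force: 63.3
```

```bash
python3 -c "
from h import *
show();im=snap('wrist','w2');row(580.2,178,120,.1745)
P=lambda x,y,z:(579.2+.9848*x-.1736*y,177.8+.1736*x+.9848*y,z)
print(w2pix(im,[P(55,25,14),P(55,-25,14),P(100,-55,14)]).round(1))"
```

```text
{'clock': 4.35, 'qpos': [-0.431, 0.699, 0.141, 1.747, -0.138, 0.706, -1.614], 'eef_pos': [578.826, 176.633, 197.491], 'tool_rot': [3.14, 0.0, 0.174], 'force': [-0.026, -0.541, -1.587], 'width': 48.76}
row [ 0.15 -0.22  7.75] [ 0.002  0.    -0.002]
[[280.2 151. ]
 [362.8 151. ]
 [416.5  71.6]]
```

View pics/w2.png

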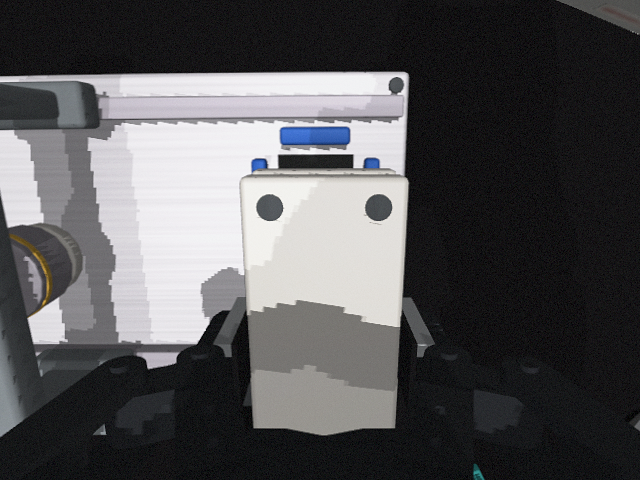

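The wrist view shows the base corner at (408,72) against a predicted (416,72), and the end stop centred at (315,135). So the nest lies 2–4 mm further toward +y than I estimated, though the arm may still have been settling. I'll lower partway, then look again.

Request:
send_rows:
  rows:
    - [[0.1,-0.3,4,0,0,0],[0.1,-0.3,7.2,0,0,0],[0.1,-0.3,7.2,0,0,0],[0.1,-0.3,7.2,0,0,0],[0.1,-0.3,7.2,0,0,0],[0.1,-0.3,7.2,0,0,0]]

```text
clock: 5.0
eef_pos: [580.6, 181.1, 127.4]
tool_rot: [-3.141, -0.003, 0.174]
force: [0.1, -0.0, -2.6]
width: 48.9
gripper_force: 63.2
```

```bash
python3 -c "
from h import *
show();im=snap('wrist','w3');show()
P=lambda x,y,z:(579.2+.9848*x-.1736*y,177.8+.1736*x+.9848*y,z)
print(w2pix(im,[P(100,-55,14),P(100,100,14)]).round(1))
T=im['T'];s=pose(ctrl.read_state())
# cassette top corners if centred at tcp
print('cass tcp', w2pix(im,[(s@np.array([55,b,49,1]))[:3] for b in(-25,25)]).round(1))
a=cv2.imread('pics/w3.png');cv2.imwrite('pics/w3c.png',cv2.resize(a[0:240,160:480],None,fx=2.5,fy=2.5,interpolation=cv2.INTER_CUBIC))"
```

```text
{'clock': 5.0, 'qpos': [-0.421, 0.803, 0.117, 1.776, -0.156, 0.569, -1.604], 'eef_pos': [580.559, 181.098, 127.394], 'tool_rot': [-3.141, -0.003, 0.174], 'force': [0.074, -0.044, -2.607], 'width': 48.9}
{'clock': 5.05, 'qpos': [-0.421, 0.803, 0.117, 1.776, -0.156, 0.569, -1.604], 'eef_pos': [580.275, 181.298, 127.191], 'tool_rot': [-3.141, -0.003, 0.174], 'force': [-0.298, 0.197, -2.724], 'width': 49.041}
[[463.2  56.2]
 [ 92.1  57.2]]
cass tcp [[237.  176.8]
 [409.  176.8]]
```

View pics/w3c.png

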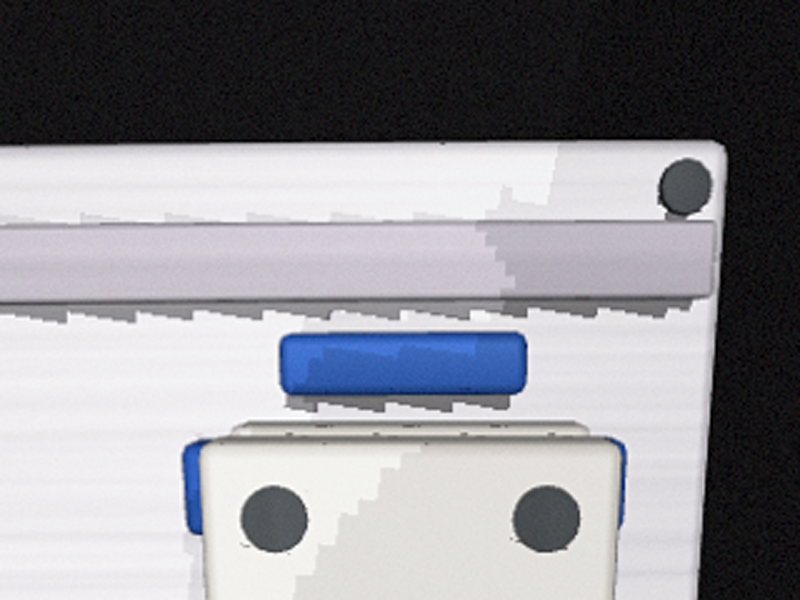

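The crop shows the base corner at full-frame (450.8,57), the stop's top spanning columns 272.4–370.4 at row ~145, and cassette corners at (240.4,175) and (408.4,175).

```bash
python3 -c "
from h import *
im=load('w3');s=ctrl.read_state()
c,q=np.cos(.1745),np.sin(.1745)
loc=lambda W:np.array([[c,q],[-q,c]])@(np.array(W[:2])-[579.2,177.8])
f=lambda u,v:(u/2.5+159.8,v/2.5-.2)
for n,uv,z in [('corner 100,-55',f(727,142),14),('stopL back',f(282,336),30),('stopR back',f(526,336),30),('edge low',f(697,600),14),('cassL',f(201,440),78.5),('cassR',f(621,440),78.5),('lipL',f(184,490),24),('lipR',f(626,490),24)]: print(n,loc(pix2w(im,uv,z)).round(1))
print('tcp',loc(s['eef_pos']))
row(579,179,100,.1745)
"
```

```text
corner 100,-55 [ 99.8 -49.8]
stopL back [68.5 23.4]
stopR back [ 68.5 -15.4]
edge low [ 20.9 -50.4]
cassL [57.1 27.3]
cassR [ 57.1 -21.5]
lipL [43.  41.7]
lipR [ 43.  -33.9]
tcp [1.66578758 3.25815282]
row [-0.17  0.21  2.72] [-0.    -0.003 -0.   ]
```

Request:
send_rows:
  rows:
    - [[-0.2,-0.08,0,0,0,0],[-0.2,-0.08,1,0,0,0],[-0.2,-0.08,2,0,0,0],[-0.2,-0.08,2.4,0,0,0],[-0.2,-0.08,2.7,0,0,0],[-0.2,-0.08,2.9,0,0,0],[-0.2,-0.08,2.9,0,0,0],[-0.2,-0.08,2.9,0,0,0]]

```text
clock: 5.85
eef_pos: [577.3, 181.8, 96.6]
tool_rot: [3.142, -0.0, 0.175]
force: [-0.4, 0.1, -2.4]
width: 48.5
gripper_force: 63.3
```

```bash
python3 -c "
from h import *
show()"
```

```text
{'clock': 5.85, 'qpos': [-0.417, 0.849, 0.106, 1.789, -0.163, 0.512, -1.6], 'eef_pos': [577.339, 181.789, 96.593], 'tool_rot': [3.142, -0.0, 0.175], 'force': [-0.402, 0.079, -2.352], 'width': 48.539}
```

No contact so far, and the underside is already below the lips. I'll set it down and release.

Request:
send_rows:
  rows:
    - [[0,0,0.2,0,0,0],[0,0,0.35,0,0,0],[0,0,0.35,0,0,0]]

```text
clock: 6.15
eef_pos: [577.3, 181.8, 93.1]
tool_rot: [-3.142, -0.0, 0.175]
force: [0.8, 0.6, -0.8]
width: 48.7
gripper_force: 63.4
```

Request:
send_rows:
  rows:
    - [[0,0,0,0,0,0],[0,0,0,0,0,0],[0,0,0,0,0,0],[0,0,0,0,0,0],[0,0,0,0,0,0],[0,0,0,0,0,0]]
  grip: 0

```text
clock: 6.75
eef_pos: [577.2, 181.8, 93.0]
tool_rot: [-3.142, -0.0, 0.175]
force: [0.2, -0.5, 0.1]
width: 85.3
gripper_force: 0.0
```

Request:
send_rows:
  rows:
    - [[0,0,-4,0,0,0],[0,0,-8,0,0,0],[0,0,-12,0,0,0],[0,0,-14,0,0,0],[0,0,-14,0,0,0],[0,0,-14,0,0,0]]

```text
clock: 7.35
eef_pos: [577.0, 181.8, 233.1]
tool_rot: [-3.141, -0.0, 0.175]
force: [0.4, 0.2, -1.0]
width: 85.6
gripper_force: 0.0
```

```bash
python3 -c "
from h import *
show();im=snap('wrist','w4')"
```

```text
{'clock': 7.35, 'qpos': [-0.447, 0.651, 0.152, 1.722, -0.132, 0.778, -1.627], 'eef_pos': [576.958, 181.81, 233.077], 'tool_rot': [-3.141, -0.0, 0.175], 'force': [0.424, 0.191, -0.978], 'width': 85.571}
```

View pics/w4.png

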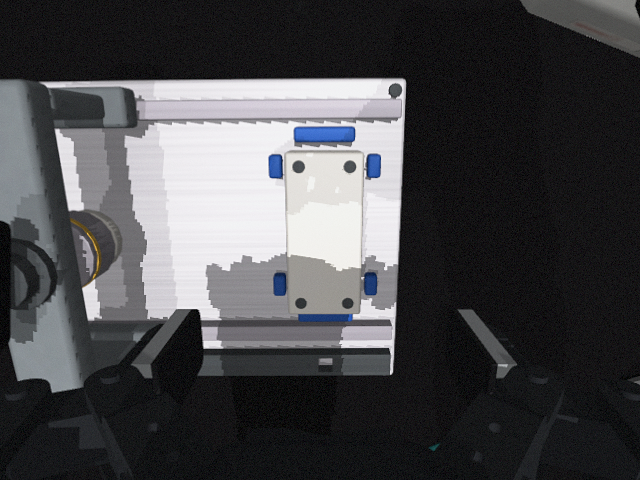

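The cassette lies in the nest between the four lips and the end stops. The base corners are at (406,80) and (392,374), and the lips at (275,165), (374,165), (280,284) and (371,284). I'll refine the press pose from these and plan the knob move.

```bash
python3 -c "
from h import *
im=load('w4')
a=pix2w(im,(406,80),14);b=pix2w(im,(392,374),14);d=(a-b)[:2];print(a.round(1),b.round(1),np.hypot(*d),np.arctan2(d[1],d[0]))
L=[pix2w(im,u,24) for u in[(275,165),(374,165),(280,284),(371,284)]];print('lips mean',np.mean(L,0).round(1))
t=np.arctan2(d[1],d[0]);c,q=np.cos(t),np.sin(t)
print('nest from corners',(np.mean([a,b],0)[:2]-np.array([[c,-q],[q,c]])@[-12.5,-55]).round(1))
C=[pix2w(im,u,44) for u in[(285,152),(363,152),(289,314),(361,314)]];print('cass',np.mean(C,0).round(1))
print('beam end x?',load('top0')['T'][:3,3])
i0=load('top0');print(pix2w(i0,(140/5+169.6,375/5+204.6),114))
"
```

```text
[685.  145.7  14. ] [466.9 106.5  14. ] 221.55693237730657 0.17787278592596986
lips mean [579.6 181.5  24. ]
nest from corners [578.5 182.4]
cass [577.2 181.4  44. ]
beam end x? [ 356.7756456   -59.00288966 1492.76579226]
[464.45525893 307.80157453 114.        ]
```

```bash
python3 -c "
from h import *
row(444.5,310.5,235,.176+1.5)"
```

```text
row [-10.75 -14.98  -0.27] [-1.000e-03  1.000e-03 -1.501e+00]
```

Request:
send_rows:
  rows:
    - [[-2,-3,-0.2,0,0,-0.15],[-4,-6,-0.2,0,0,-0.3],[-6,-9,-0.2,0,0,-0.45],[-8,-12,-0.2,0,0,-0.6],[-10.7,-15,-0.2,0,0,-0.75],[-10.7,-15,-0.2,0,0,-0.9],[-10.7,-15,-0.2,0,0,-1.05],[-10.7,-15,-0.2,0,0,-1.2],[-10.7,-15,-0.2,0,0,-1.35],[-10.7,-15,-0.2,0,0,-1.5]]

```text
clock: 8.4
eef_pos: [444.9, 310.4, 233.3]
tool_rot: [-3.139, 0.001, 1.681]
force: [1.5, -0.3, -0.0]
width: 85.5
gripper_force: 0.0
```

```bash
python3 -c "
from h import *
show();row(444.5,310.5,235,.176+3.1416)"
```

```text
{'clock': 8.4, 'qpos': [-0.484, 0.58, -0.265, 1.884, 0.221, 0.709, -0.766], 'eef_pos': [444.915, 310.408, 233.318], 'tool_rot': [-3.139, 0.001, 1.681], 'force': [1.457, -0.264, -0.042], 'width': 85.5}
row [ 0.01 -0.04 -0.17] [-0.003 -0.002 -1.636]
```

Request:
send_rows:
  rows:
    - [[0,0,-0.2,0,0,-0.4],[0,0,-0.2,0,0,-0.8],[0,0,-0.2,0,0,-1.2],[0,0,-0.2,0,0,-1.64],[0,0,-0.2,0,0,-1.64],[0,0,-0.2,0,0,-1.64],[0,0,-0.2,0,0,-1.64],[0,0,-0.2,0,0,-1.64],[0,0,-0.2,0,0,-1.64],[0,0,-0.2,0,0,-1.64]]

```text
clock: 9.4
eef_pos: [445.0, 310.4, 235.4]
tool_rot: [-3.141, -0.003, -3.102]
force: [0.4, 0.8, 1.0]
width: 85.4
gripper_force: 0.0
```

Request:
send_rows:
  rows:
    - [[0,0,0,0,0,-0.14],[0,0,0,0,0,-0.14],[0,0,0,0,0,-0.14]]

```text
clock: 9.7
eef_pos: [445.3, 310.5, 235.9]
tool_rot: [-3.141, -0.002, -2.972]
force: [-0.1, -0.1, 0.2]
width: 85.6
gripper_force: 0.0
```

```bash
python3 -c "
from h import *
show();im=snap('wrist','w5');print(im['T'].round(2));print(w2pix(im,[(446,310.5,89),(552,330,154)]));row(444.5,310.5,131,.176+3.1416)"
```

```text
{'clock': 9.7, 'qpos': [-0.195, 0.662, -0.726, 1.873, 0.582, 0.833, 0.517], 'eef_pos': [445.296, 310.492, 235.897], 'tool_rot': [-3.141, -0.002, -2.972], 'force': [-0.096, -0.125, 0.162], 'width': 85.552}
[[-1.7000e-01 -9.5000e-01 -2.6000e-01  3.7748e+02]
 [ 9.9000e-01 -1.6000e-01 -5.0000e-02  2.9892e+02]
 [-0.0000e+00 -2.7000e-01  9.6000e-01  3.0679e+02]
 [ 0.0000e+00  0.0000e+00  0.0000e+00  1.0000e+00]]
[[323.45093437 259.83623944]
 [326.02676027 515.19843085]]
row [7.000e-02 1.000e-02 1.052e+01] [-0.    -0.002 -0.006]
```

View pics/w5.png

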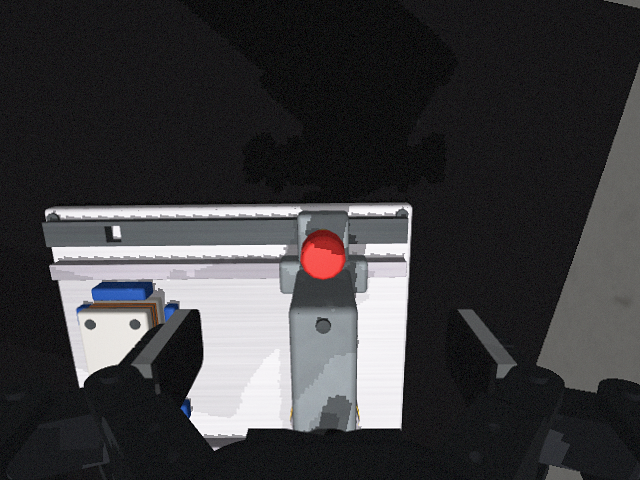

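The wrist view has the red knob at (323,255) against a predicted (323.5,260), about 2 mm off along the tool's x, and the fingers straddle it. I'll go down and grip.

Request:
send_rows:
  rows:
    - [[0.1,0,4,0,0,0],[0.1,0,8,0,0,0],[0.1,0,10.3,0,0,0],[0.1,0,10.3,0,0,0],[0.1,0,10.3,0,0,0]]

```text
clock: 10.25
eef_pos: [444.6, 311.2, 134.2]
tool_rot: [3.142, -0.0, -2.969]
force: [0.6, 1.1, 0.1]
width: 85.4
gripper_force: 0.0
```

Request:
send_rows:
  rows:
    - [[0,0,0,0,0,0],[0,0,0,0,0,0],[0,0,0,0,0,0],[0,0,0,0,0,0],[0,0,0,0,0,0],[0,0,0,0,0,0],[0,0,0,0,0,0],[0,0,0,0,0,0],[0,0,0,0,0,0]]
  grip: 255

```text
clock: 11.15
eef_pos: [445.2, 310.0, 134.9]
tool_rot: [-3.14, 0.001, -2.969]
force: [-0.6, -2.1, 8.2]
width: 23.9
gripper_force: 58.4
```

```bash
python3 -c "
from h import *
show()"
```

```text
{'clock': 11.15, 'qpos': [-0.284, 0.797, -0.591, 1.942, 0.743, 0.633, 0.383], 'eef_pos': [445.169, 310.033, 134.94], 'tool_rot': [-3.14, 0.001, -2.969], 'force': [-0.574, -2.135, 8.158], 'width': 23.854}
```

Request:
send_rows:
  rows:
    - [[0,0,-0.4,0,0,0],[0,0,-0.8,0,0,0],[0,0,-1.2,0,0,0],[0,0,-1.2,0,0,0]]

```text
clock: 11.55
eef_pos: [445.1, 310.0, 146.1]
tool_rot: [-3.141, 0.0, -2.969]
force: [3.2, -2.5, -4.4]
width: 23.7
gripper_force: 59.0
```

```bash
python3 -c "
from h import *
show()"
```

```text
{'clock': 11.55, 'qpos': [-0.273, 0.781, -0.608, 1.937, 0.724, 0.655, 0.4], 'eef_pos': [445.147, 310.016, 146.143], 'tool_rot': [-3.141, 0.0, -2.969], 'force': [3.175, -2.512, -4.364], 'width': 23.708}
```

Request:
send_rows:
  rows:
    - [[0,-1,0,0,0,0],[0,-3,0,0,0,0],[0,-5,0,0,0,0],[0,-7,0,0,0,0],[0,-9,0,0,0,0],[0,-11,0,0,0,0],[0,-13,0,0,0,0],[0,-14.5,0,0,0,0],[0,-15,0,0,0,0],[0,-15,0,0,0,0]]

```text
clock: 12.55
eef_pos: [471.9, 162.2, 146.1]
tool_rot: [3.141, 0.002, -2.97]
force: [5.9, -1.7, -4.1]
width: 23.9
gripper_force: 59.5
```

Request:
send_rows:
  rows:
    - [[0,0,0,0,0,0],[0,0,0.3,0,0,0],[0,0,0.6,0,0,0],[0,0,0.6,0,0,0]]

```text
clock: 12.95
eef_pos: [471.6, 163.4, 139.9]
tool_rot: [3.141, 0.002, -2.968]
force: [6.7, -0.9, -3.0]
width: 23.9
gripper_force: 59.6
```

```bash
python3 -c "
from h import *
show()"
```

```text
{'clock': 12.95, 'qpos': [0.002, 0.751, -0.595, 2.058, 0.789, 0.569, 0.584], 'eef_pos': [471.597, 163.429, 139.937], 'tool_rot': [3.141, 0.002, -2.968], 'force': [6.705, -0.904, -3.005], 'width': 23.853}
```

Request:
send_rows:
  rows:
    - [[0,0,0.3,0,0,0],[0,0,0.55,0,0,0],[0,0,0.55,0,0,0]]

```text
clock: 13.25
eef_pos: [471.6, 163.7, 135.1]
tool_rot: [3.141, 0.003, -2.968]
force: [5.9, -0.4, -0.8]
width: 23.5
gripper_force: 60.0
```

Request:
send_rows:
  rows:
    - [[0,0,0,0,0,0],[0,0,0,0,0,0],[0,0,0,0,0,0],[0,0,0,0,0,0],[0,0,0,0,0,0]]
  grip: 0

```text
clock: 13.75
eef_pos: [470.2, 163.0, 134.4]
tool_rot: [3.142, -0.001, -2.968]
force: [0.6, 0.9, -0.4]
width: 85.4
gripper_force: 0.0
```

Request:
send_rows:
  rows:
    - [[0,0,-4,0,0,0],[0,0,-8,0,0,0],[0,0,-12,0,0,0],[0,0,-14,0,0,0],[0,0,-14,0,0,0],[0,0,-14,0,0,0]]

```text
clock: 14.35
eef_pos: [470.4, 162.5, 274.3]
tool_rot: [-3.141, 0.0, -2.969]
force: [-0.8, -0.5, 0.1]
width: 85.4
gripper_force: 0.0
```

```bash
python3 -c "
from h import *
show();im=snap('wrist','w6');it=snap('top','top1')
print(w2pix(im,[(472,163.2,89)]),w2pix(it,[(578.7,182,154)]))
a=cv2.imread('pics/w6.png')
b=cv2.imread('pics/top1.png')[200:300,190:290]
o=np.zeros((500,800,3),np.uint8);o[:400,:400]=cv2.resize(b,(400,400),interpolation=cv2.INTER_CUBIC);o[:400,400:]=cv2.resize(a[80:480,120:520],(400,400));cv2.imwrite('pics/c6.png',o)"
```

```text
{'clock': 14.35, 'qpos': [0.155, 0.563, -0.808, 1.953, 0.538, 0.854, 0.8], 'eef_pos': [470.374, 162.503, 274.275], 'tool_rot': [-3.141, 0.0, -2.969], 'force': [-0.805, -0.479, 0.126], 'width': 85.364}
[[324.43115382 242.67219198]] [[240.17979928 238.36292982]]
```

View pics/c6.png

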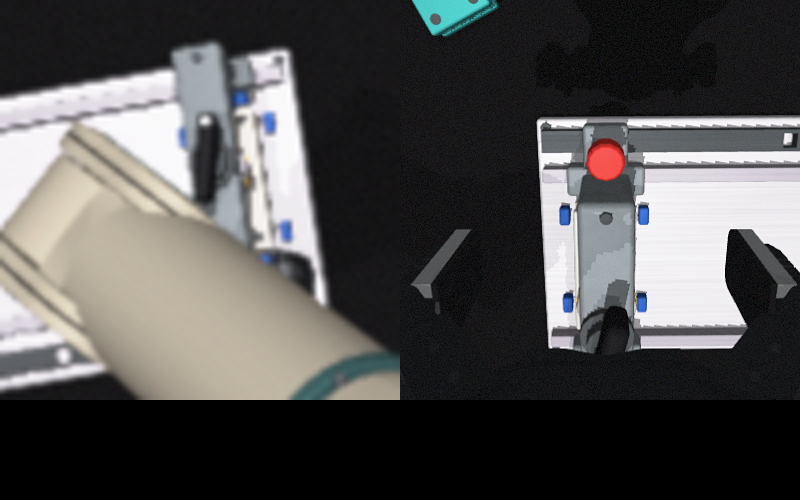

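Portal over the cassette, knob seated (the force fell to zero at the original height). The handle runs between crop (207,118) and (205,195). Next I'll place the wrist camera over the handle to measure its axis and angle.

```bash
python3 -c "
from h import *
it=load('top1');h=[pix2w(it,(u/4+189.6,v/4+199.6),154) for u,v in((208,118),(205,197))];print(np.round(h,1));d=h[0]-h[1];print(np.arctan2(d[1],d[0]))
row(650,195,275,-2.969)"
```

```text
[[605.2 179.  154. ]
 [548.9 179.  154. ]]
-0.0008069982826594649
row [-18.3    0.11  -0.22] [-0.001 -0.002  0.001]
```

Request:
send_rows:
  rows:
    - [[-5,0,0,0,0,0],[-9,0,0,0,0,0],[-13,0,0,0,0,0],[-16,0,0,0,0,0],[-18,0,0,0,0,0],[-18,0,0,0,0,0],[-18,0,0,0,0,0]]

```text
clock: 15.15
eef_pos: [646.7, 194.1, 272.6]
tool_rot: [-3.141, -0.004, -2.968]
force: [0.3, -0.1, -0.3]
width: 85.2
gripper_force: 0.0
```

```bash
python3 -c "
from h import *
show();im=snap('wrist','w7');show()
print(w2pix(im,[(578.7,182,154)]))
a=cv2.imread('pics/w7.png');cv2.imwrite('pics/w7c.png',cv2.resize(a[80:360,120:520],None,fx=2,fy=2,interpolation=cv2.INTER_CUBIC))"
```

```text
{'clock': 15.15, 'qpos': [0.065, 0.8, -0.753, 1.455, 0.576, 1.119, 0.953], 'eef_pos': [646.684, 194.083, 272.566], 'tool_rot': [-3.141, -0.004, -2.968], 'force': [0.296, -0.058, -0.294], 'width': 85.164}
{'clock': 15.2, 'qpos': [0.065, 0.799, -0.754, 1.456, 0.576, 1.119, 0.953], 'eef_pos': [646.383, 194.053, 273.135], 'tool_rot': [-3.141, -0.003, -2.967], 'force': [-0.587, 0.288, -0.214], 'width': 85.315}
[[323.39374508 130.26023531]]
```

View pics/w7c.png

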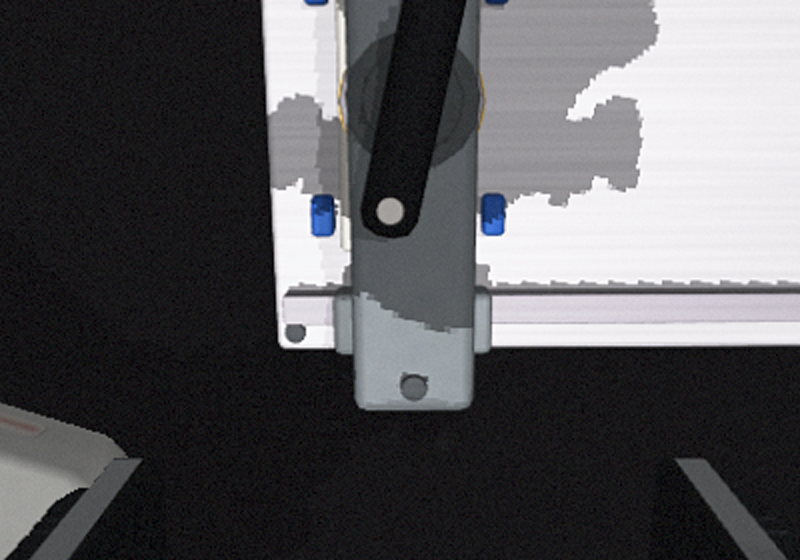

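The enlarged wrist view shows the handle's centre line from crop (435,0) to its rounded end at (390,235), and the screw collar centred near crop (412,100).

```bash
python3 -c "
from h import *
im=load('w7');g=lambda u,v,z:pix2w(im,(u/2+119.8,v/2+79.8),z)
a=g(435,0,154);b=g(390,237,154);d=(a-b)[:2];print(a,b,np.arctan2(d[1],d[0])+np.pi, np.hypot(*d));print('ctr',b[:2]+32*d/np.hypot(*d))
for v,l,r in((50,395,457),(150,374,432)): print(np.linalg.norm(g(l,v,154)-g(r,v,154)))
p=g(390,211,154);print('dot',p)
print('collar',g(412,100,116),'beam',g(416,200,114),'beam end',g(414,408,114))
w=[g(402.5,190,24)]; print('lipmid',w)
"
```

```text
[556.84996402 184.26946704 154.        ] [609.4814825 183.3540185 154.       ] 6.26579351865767 52.639479321269
ctr [577.48632196 183.91052767]
13.613236458142804
13.122749563577901
dot [603.52998063 182.34124511 154.        ]
collar [578.18158271 183.17517204 116.        ] beam [604.43745957 188.97233682 114.        ] beam end [665.27538994 199.24167862 114.        ]
lipmid [array([611.53002979, 185.79452728,  24.        ])]
```

```bash
python3 -c "
from h import *
row(577.8,183.4,199,3.124)"
```

```text
row [6.92 0.14 7.44] [-0.001 -0.003  0.192]
```

Request:
send_rows:
  rows:
    - [[3.5,0.1,0,0,0,0.1],[6.9,0.15,0,0,0,0.19],[6.9,0.15,0,0,0,0.19],[6.9,0.15,3,0,0,0.19],[6.9,0.15,6,0,0,0.19],[6.9,0.15,7.4,0,0,0.19],[6.9,0.15,7.4,0,0,0.19],[6.9,0.15,7.4,0,0,0.19]]

```text
clock: 16.0
eef_pos: [579.9, 184.0, 201.2]
tool_rot: [3.141, 0.001, 3.125]
force: [0.2, -0.5, -0.2]
width: 85.5
gripper_force: 0.0
```

```bash
python3 -c "
from h import *
show();row(577.8,183.4,199,3.124)"
```

```text
{'clock': 16.0, 'qpos': [0.045, 0.778, -0.668, 1.721, 0.61, 0.86, 0.66], 'eef_pos': [579.905, 184.015, 201.17], 'tool_rot': [3.141, 0.001, 3.125], 'force': [0.216, -0.466, -0.167], 'width': 85.482}
row [ 0.21 -0.07  0.22] [0.001 0.001 0.001]
```

Request:
send_rows:
  rows:
    - [[0.2,-0.05,0.2,0,0,0],[0.2,-0.05,0.2,0,0,0]]

```text
clock: 16.2
eef_pos: [577.8, 183.3, 199.4]
tool_rot: [3.141, 0.001, 3.125]
force: [-0.1, 0.1, 0.6]
width: 85.1
gripper_force: 0.0
```

Request:
send_rows:
  rows:
    - [[0,0,0,0,0,0],[0,0,0,0,0,0],[0,0,0,0,0,0],[0,0,0,0,0,0],[0,0,0,0,0,0],[0,0,0,0,0,0],[0,0,0,0,0,0],[0,0,0,0,0,0],[0,0,0,0,0,0],[0,0,0,0,0,0]]
  grip: 255

```text
clock: 17.2
eef_pos: [577.7, 183.2, 199.0]
tool_rot: [3.142, 0.001, 3.125]
force: [-1.3, -0.0, 5.7]
width: 20.9
gripper_force: 58.7
```

```bash
python3 -c "
from h import *
show();print(ctrl.read_state()['torque'])"
```

```text
{'clock': 17.2, 'qpos': [0.044, 0.778, -0.665, 1.729, 0.613, 0.853, 0.655], 'eef_pos': [577.71, 183.196, 198.951], 'tool_rot': [3.142, 0.001, 3.125], 'force': [-1.343, -0.011, 5.654], 'width': 20.86}
[-0.10664995  0.24443958 -0.01127152]
```

The opening is 20.9 mm on a 14 mm bar, so the tips are probably on a hub below it. I'll regrip higher.

Request:
send_rows:
  rows:
    - [[0,0,0,0,0,0],[0,0,0,0,0,0],[0,0,-0.8,0,0,0],[0,0,-0.8,0,0,0]]
  grip: 150

```text
clock: 17.6
eef_pos: [578.1, 183.5, 207.4]
tool_rot: [3.141, 0.001, 3.125]
force: [0.3, -0.2, -0.2]
width: 35.0
gripper_force: 0.0
```

Request:
send_rows:
  rows:
    - [[0,0,0,0,0,0],[0,0,0,0,0,0],[0,0,0,0,0,0],[0,0,0,0,0,0],[0,0,0,0,0,0],[0,0,0,0,0,0],[0,0,0,0,0,0],[0,0,0,0,0,0]]
  grip: 255

```text
clock: 18.4
eef_pos: [577.8, 183.2, 206.8]
tool_rot: [3.142, 0.0, 3.125]
force: [-1.8, 0.0, 5.8]
width: 12.8
gripper_force: 59.6
```

```bash
python3 -c "
from h import *
show();print(ctrl.read_state()['torque'])"
```

```text
{'clock': 18.4, 'qpos': [0.048, 0.768, -0.672, 1.724, 0.604, 0.867, 0.663], 'eef_pos': [577.752, 183.152, 206.793], 'tool_rot': [3.142, 0.0, 3.125], 'force': [-1.784, 0.039, 5.835], 'width': 12.832}
[-0.14004384  0.20502651 -0.10642458]
```

Request:
send_rows:
  rows:
    - [[0,0,0,0,0,0.1],[0,0,0,0,0,0.2],[0,0,0,0,0,0.3],[0,0,0,0,0,0.4],[0,0,0,0,0,0.5],[0,0,0,0,0,0.5]]

```text
clock: 19.0
eef_pos: [577.8, 183.7, 206.8]
tool_rot: [3.141, 0.001, 2.625]
force: [0.7, 0.3, 4.3]
width: 12.3
gripper_force: 59.5
```

```bash
python3 -c "
from h import *
show();print(ctrl.read_state()['torque'])"
```

```text
{'clock': 19.0, 'qpos': [-0.026, 0.736, -0.54, 1.726, 0.493, 0.818, 0.258], 'eef_pos': [577.821, 183.683, 206.779], 'tool_rot': [3.141, 0.001, 2.625], 'force': [0.676, 0.333, 4.269], 'width': 12.346}
[ 0.09361333  0.04092523 -0.15524135]
```

Request:
send_rows:
  rows:
    - [[0,0,0,0,0,0.12],[0,0,0,0,0,0.24],[0,0,0,0,0,0.36],[0,0,0,0,0,0.48],[0,0,0,0,0,0.6],[0,0,0,0,0,0.72],[0,0,0,0,0,0.84],[0,0,0,0,0,0.96],[0,0,0,0,0,1.0],[0,0,0,0,0,1.0]]

```text
clock: 20.0
eef_pos: [578.7, 184.0, 206.8]
tool_rot: [3.139, -0.001, 1.627]
force: [2.8, 1.5, 2.4]
width: 12.8
gripper_force: 59.3
```

```bash
python3 -c "
from h import *
show();print(ctrl.read_state()['torque'])
b=snap('top','t3')['pixels'].astype(int);s=b[180:310,170:300]
m=(s[...,1]>s[...,0]+30)&(s[...,1]>s[...,2]+20);print('green',m.sum(),np.argwhere(m).mean(0)+[180,170] if m.any() else '')"
```

```text
{'clock': 20.0, 'qpos': [-0.189, 0.694, -0.266, 1.73, 0.249, 0.748, -0.523], 'eef_pos': [578.691, 183.994, 206.816], 'tool_rot': [3.139, -0.001, 1.627], 'force': [2.763, 1.451, 2.428], 'width': 12.792}
[ 0.36788251 -0.58649249 -0.12277646]
green 0
```

Request:
send_rows:
  rows:
    - [[0,0,0,0,0,0.12],[0,0,0,0,0,0.24],[0,0,0,0,0,0.36],[0,0,0,0,0,0.48],[0,0,0,0,0,0.6],[0,0,0,0,0,0.72],[0,0,0,0,0,0.84],[0,0,0,0,0,0.95],[0,0,0,0,0,0.95],[0,0,0,0,0,0.95]]

```text
clock: 21.05
eef_pos: [579.6, 183.3, 206.8]
tool_rot: [3.14, -0.004, 0.677]
force: [5.0, 1.3, 2.1]
width: 12.8
gripper_force: 59.1
```

```bash
cat > g.py <<'E'
from h import *
import sys
show();print(ctrl.read_state()['torque'])
for n in('top','wrist','side'):
    im=snap(n,n+sys.argv[1]);s=im['pixels'].astype(int)
    if n!='wrist': 
        u,v=w2pix(im,[(578.7+.1751*30,182-.985*30,75)])[0].astype(int); x0,y0=u-25,v-25; s=s[y0:y0+50,x0:x0+50]
    else: x0=y0=0; print(w2pix(im,[(578.7+.1751*30,182-.985*30,75)]).round())
    m=(s[...,1]>s[...,0]+30)&(s[...,1]>s[...,2]+20);print(n,'green',m.sum(),(np.argwhere(m).mean(0)+[y0,x0]).round() if m.any() else '')
E
python3 g.py 4
```

```text
{'clock': 21.05, 'qpos': [-0.355, 0.682, 0.003, 1.734, -0.002, 0.72, -1.245], 'eef_pos': [579.618, 183.293, 206.835], 'tool_rot': [3.14, -0.004, 0.677], 'force': [5.022, 1.28, 2.076], 'width': 12.844}
[ 0.29219682 -1.06782499 -0.07388518]
top green 0 
[[374. 295.]]
wrist green 0 
side green 0
```

Request:
send_rows:
  rows:
    - [[0,0,0,0,0,0.1],[0,0,0,0,0,0.2],[0,0,0,0,0,0.2],[0,0,0,0,0,0.2],[0,0,0,0,0,0.2]]

```text
clock: 21.7
eef_pos: [579.8, 183.0, 206.9]
tool_rot: [3.14, -0.005, 0.476]
force: [5.6, 1.2, 1.5]
width: 12.9
gripper_force: 59.1
```

```bash
python3 g.py 5
```

```text
{'clock': 21.7, 'qpos': [-0.389, 0.684, 0.06, 1.735, -0.056, 0.72, -1.395], 'eef_pos': [579.762, 183.041, 206.852], 'tool_rot': [3.14, -0.005, 0.476], 'force': [5.62, 1.208, 1.534], 'width': 12.949}
[ 0.27523391 -1.09536772 -0.0958653 ]
top green 16 [241. 254.]
[[379. 285.]]
wrist green 258 [279. 376.]
side green 0
```

The green tab has popped, at (376,279) in the wrist view, right where predicted. I'll add a small margin, then release and retreat.

Request:
send_rows:
  rows:
    - [[0,0,0,0,0,0.08],[0,0,0,0,0,0.08],[0,0,0,0,0,0.08]]

```text
clock: 22.15
eef_pos: [579.8, 183.0, 206.8]
tool_rot: [3.14, -0.005, 0.396]
force: [6.3, 1.6, 1.3]
width: 12.4
gripper_force: 59.1
```

Request:
send_rows:
  rows:
    - [[0,0,0,0,0,0],[0,0,0,0,0,0],[0,0,0,0,0,0],[0,0,0,0,0,0],[0,0,0,0,0,0]]
  grip: 0

```text
clock: 22.65
eef_pos: [577.3, 183.0, 206.3]
tool_rot: [-3.142, 0.001, 0.395]
force: [0.9, -0.4, -0.4]
width: 83.4
gripper_force: 0.0
```

Request:
send_rows:
  rows:
    - [[0,0,-4,0,0,0],[0,0,-8,0,0,0],[0,0,-10,0,0,0],[0,0,-10,0,0,0],[0,0,-10,0,0,0],[0,0,-10,0,0,0]]

```text
clock: 23.25
eef_pos: [576.8, 182.9, 305.1]
tool_rot: [-3.141, 0.003, 0.395]
force: [-0.4, -0.4, -0.2]
width: 85.4
gripper_force: 0.0
```

```bash
python3 g.py 6; python3 -c "
from h import *
im=load('wrist6');a=cv2.imread('pics/wrist6.png')[:,:,::-1].astype(int)
m=((a[...,1]>a[...,0]+30)&(a[...,1]>a[...,2]+20)).astype(np.uint8);y,x=np.nonzero(m)
r=cv2.minAreaRect(np.c_[x,y].astype(np.float32));W=[pix2w(im,p,70)[:2] for p in cv2.boxPoints(r)]
t=.1751;print(np.round([np.array([[np.cos(t),np.sin(t)],[-np.sin(t),np.cos(t)]])@(w-[578.7,182]) for w in W],1))
r0=(a[...,0]>150)&(a[...,1]<90)&(a[...,2]<90);print('red',r0.sum(),np.argwhere(r0).mean(0) if r0.any() else '',w2pix(im,[(472.3,163.1,89),(472.3,163.1,97)]))"
```

```text
{'clock': 23.25, 'qpos': [-0.416, 0.564, 0.099, 1.647, -0.066, 0.937, -1.469], 'eef_pos': [576.826, 182.897, 305.142], 'tool_rot': [-3.141, 0.003, 0.395], 'force': [-0.438, -0.36, -0.221], 'width': 85.407}
[ 0.01023131  0.06558822 -0.06313938]
top green 25 [242. 254.]
[[365. 230.]]
wrist green 273 [226. 360.]
side green 0 
[[ -8.9 -22.6]
 [ 10.8 -22.6]
 [ 10.5 -30.7]
 [ -9.1 -30.8]]
red 338 [358.30473373 295.21597633] [[296.00855613 355.9973018 ]
 [295.33489026 361.52971203]]
```

```bash
python3 -c "
from h import *
t=.1751
for f in('wrist5','wrist6'):
  im=load(f);a=cv2.imread(f'pics/{f}.png')[:,:,::-1].astype(int)
  m=(a[...,1]>a[...,0]+20)&(a[...,1]>a[...,2]+12);y,x=np.nonzero(m)
  W=[pix2w(im,p,70)[:2] for p in zip(x,y)];L=np.array([np.array([[np.cos(t),np.sin(t)],[-np.sin(t),np.cos(t)]])@(w-[578.7,182]) for w in W]);print(f,L.min(0).round(1),L.max(0).round(1))
for f,c in(('w5',(443.8,310.8)),('w6',(471.0,163.1)),('wrist6',(471.,163.1))):
  im=load(f);a=cv2.imread(f'pics/{f}.png')[:,:,::-1].astype(int)
  r=((a[...,0]>2*a[...,1]+15)&(a[...,0]>2*a[...,2]+15)).astype(np.uint8);y,x=np.nonzero(r)
  (u,v),R0=cv2.minEnclosingCircle(np.c_[x,y].astype(np.float32));print(f,len(x),u,v,R0,[w2pix(im,[(*c,z)])[0].round(1) for z in(89,97)], [np.hypot(*(w2pix(im,[(c[0],c[1]+13,z)])-w2pix(im,[(*c,z)]))[0]).round(2) for z in (89,97)])
"
```

```text
wrist5 [ -9.  -30.8] [ 11.3 -26.7]
wrist6 [ -9.1 -31. ] [ 10.8 -22.4]
w5 1755 322.0689697265625 254.27586364746094 24.799530029296875 [array([324.7, 256.2]), array([324.7, 260.6])] [np.float64(23.31), np.float64(24.12)]
w6 1280 325.30120849609375 239.19276428222656 20.98162841796875 [array([324.5, 241.2]), array([324.6, 244.5])] [np.float64(20.03), np.float64(20.63)]
wrist6 482 296.1416015625 353.7345275878906 16.191211700439453 [array([295.4, 357.3]), array([294.7, 362.9])] [np.float64(16.41), np.float64(16.8)]
```

The knob size ratio (1.047, against 1.064 when it was surely home) shows the plunger is home. The tab's edge hasn't moved between the two views.

```bash
python3 -c "
from h import *
print(ctrl.finish_job());show()"
```

```text
the job is handed in; nothing more can be done
None
the job is handed in; nothing more can be done
```

I handed the job in after about 23 s of the 67 s allowed; no verdict came back. By my own checks, the cassette is in the nest, the portal is over it with the plunger home, and the screw was turned about 0.08 rad past where I first saw the green tab out. I touched none of the bystanders.

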